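# Seat the culture dish and snap the over-centre clamp onto it

### The arm

A 6-joint arm with a two-finger parallel gripper is mounted at the origin on a cart in front of the work surface, level with it; the furniture and walls round the work are solid. World frame = base frame: x ahead of the robot, y to its left, z up, the work surface at z = 0. Lengths are in m, angles in rad, forces in N, time in s.
With the tool pointing down it reaches from about 0.325 to 0.775 m from the base axis. Payload 5.5 kg.
Tool frame: the origin (TCP) lies at the very end of the fingers, on their centre line; the grasp point (between the pads) lies 19 mm behind it; z points along the fingers, y is the line along which they close (so a half turn about z gives the same grasp; the last joint's range is limited). The gripper opens to 88 mm and grips with 3 to 60 N. Pads are 20 mm wide; open, the fingers measure 115 mm over their backs; the gripper's body (75 mm by 178 mm) begins 61 mm behind the grasp point.
Start: joints at [-1.357, 0.091, 1.231, -0, 1.82, -0.057], TCP at [0.161, -0.578, 0.223] pointing down, gripper open.
Joint ranges: [-2.87, 2.87], [-0.86, 2.18], [0.17, 2.46], [-1.51, 4.65], [0.06, 2.69], [-2.65, 2.65]. Speed limits (rad/s): [2.57, 2.57, 3.01, 3.14, 3.14, 3.14].

### API

Orientations are given as [roll, pitch, yaw] about the fixed x, y, z axes, in that order (R = Rz(yaw) Ry(pitch) Rx(roll)).
In Python, from bench import monitor, cams, bot gives the robot as it stands. The module is installed in compiled form; this text tells all that it offers.
- The arm moves only by the tool move_arm, never from a script. Its argument "steps" is one flat list of numbers, 7 for each row, row after row: the shift along the tool's x, y, z in m, then the turn, a rotation vector about the tool's x, y, z in degrees, then the finger opening in m, from 0 to 0.0878. In form: [dx, dy, dz, rx, ry, rz, claw, dx, dy, dz, rx, ry, rz, claw, ...]. A call has 1 to 20 rows; each row shifts and turns the commanded pose from where the row before left it, along the tool's axes as they then stand; what a row does not reach is not made up. A row lasts 1/12 s, in which the tool goes at most 41.7 mm and 7.16 degrees, less where a joint would pass 70% of its speed; a pose out of reach is approached as far as the arm can. A call with a gripper value outside its range is refused whole. The fingers move at their own pace and stop on an object; "force" is the grip in N (left out, the last holds). Time passes only in rows, so rows that do not move let the fingers close. It gives the time, the measured TCP pose, the force, the opening and the grip force at its end, in the units of the state.
- monitor.state(): the state, without advancing time (a new reading comes with each control period).
- cams.get_image(name): name is "scene" or "top" or "wrist"; returns the picture (420x560x3 uint8, red, green, blue); there is no depth.
- cams.calibration(name): a dict with "K" (3x3 intrinsics, pixels), "k1" (the pictures are not rectified: a ray, as slopes to the right and down, at radius r is drawn at 1 + k1 r^2 times it, then the intrinsics apply), "R" (3x3) and "t" (3): a world point X has camera coordinates R X + t. Camera axes: x right, y down, z forward; pixel columns grow to the right and rows downward; lengths in m; the calibration is good to about 2 mm. A picture is of the moment at which its call begins: read the wrist's pose just before it. calibration takes no time and is no camera call; for the wrist camera it gives the pose at the moment of the call.
- bot.close_job(): hands the job in; it is judged then, once.
The state is a dict: "time_s": time; "joints": joint angles; "qd": joint speeds; "effort": joint torques, N m; "tcp_pos": TCP position; "eef_rot": TCP orientation; "wrist_force": force on the tool from outside, world axes, zero at the start; "moment": the same for the moment, N m; "finger_gap": opening from 0.0 (shut) to 1.0 (fully open); "grip_force": force on a finger pad.
Only numpy, scipy, OpenCV 4.12 (cv2) and the standard library are available. Lean on these libraries where they do the work, as an engineer would, in place of code of your own. Each camera call takes 0.05 s, during which the arm holds its last target. There are 200 camera calls.

### The job

Push the covered culture dish along the channel of the clamp stand until it sits fully home against the end stop, and only then push the red-knobbed clamp lever over past its centre so that it snaps down onto the dish. Just push: do not lift or tip the dish, leave the bench timer, the amber jar and the marker nearest the stand where they are, and finish with the lever down and the dish still home.

Things in the scene. Friction and masses are not known exactly. Their poses are not given: they have to be found in the camera images.
- clamp_stand: fixed aluminium plate 190 x 134 x 8 mm; origin on the table below the seat. +x runs along the channel to its stop, plate from x -90 to +100 mm. White rails 12 mm above the plate, inner faces at y +-56.5 mm; channel open at -x; stop bar face at x 52.5 mm, 13 mm above the plate. Lever hinge pin along y at x 78 mm, 47 mm above the table, between steel cheeks 58 mm high (x 65 to 91, y to +-16 mm)
- dish_seat (a point): point on the plate's top (8 mm above the table) where the centre of the dish's underside lies when fully home; axes as the clamp stand's
- dish: loose round covered culture dish with a brownish paper top, 105 mm across, 23 mm high, about 0.12 kg; origin at the centre of its underside. It stands in the channel on the 8 mm plate, 45 to 75 mm short of the seat at the start, and slides at well under 2 N
- knob (a point): centre of the red ball knob, 24 mm across, at the end of the clamp lever, 80 mm from the hinge pin. Open, the lever leans away from the channel and the knob is about 119 mm above the table, 113 mm from the seat along the stand's +x. The lever is 10 mm wide, with a rubber pad on its underside 43 mm from the pin
- clamp_lever (a joint): lever angle in rad: 0 open (leaning 0.45 back from upright, held by its spring), 0.45 upright = dead centre, about 2.0 down with the pad on the seated dish. A spring drives it away from dead centre both ways: some 1.5 N on the knob toward the stand's -x starts it, and past 0.6 it snaps down by itself
- timer: round cream bench timer, 64 mm across, 43 mm high, loose, in front of the microscope; origin at the centre of its underside; not to be disturbed
- jar: amber glass reagent jar with a black stopper, 72 mm across, 132 mm high, loose, beside the microscope; origin at the centre of its underside; not to be disturbed
- pen: marker lying on the table, 14 x 132 x 16 mm, loose; origin at the centre of its underside; not to be disturbed
Not all that is in view belongs to the job. Leave any purple look-alike of the dish alone.

How it is judged:
By the outcome, as a careful person would: the job done as asked, in the order asked, and still so for the second after the job is handed in, with the robot touching nothing.
It also fails if it takes over 40 s, if anything falls off the work surface, if the arm or the gripper's body presses on something with over 40 N, if the wrist force passes 120 N, or if a joint passes its speed limit or range.

## Working session

There is one attempt and no reset: what is moved stays moved. The work goes in short steps, Python scripts to look and compute and a tool call to move; the robot and the scene stay as the last step left them, time stands still between calls to the robot, and variables do not carry over. Pictures are saved under pics/ and viewed, at most 10 in all, crops included, and the job is handed in when it is done.

Besides the shell and the picture viewer there is one more tool, called after "Request:" as a command line: name --argument value ..., lists and objects as JSON in quotes. move_arm: Moves the arm, as the interface text tells. Its arguments: {"type":"object","properties":{"steps":{"type":"array","items":{"type":"number"}},"force":{"type":"number"}},"required":["steps"]}

```bash
mkdir -p pics
cat > h.py <<'E'
import numpy as np, cv2
from bench import monitor, cams, bot
def grab(n,f):
    im=cams.get_image(n); cv2.imwrite(f'pics/{f}.png',im[:,:,::-1]); return im
def ray(n,u,v,c=None):
    c=c or cams.calibration(n); K=np.array(c['K']); d=np.linalg.inv(K)@[u,v,1]
    x=d[:2].copy()
    for _ in range(20): x=d[:2]/(1+c['k1']*(x@x))
    R=np.array(c['R']); t=np.array(c['t'])
    return -R.T@t, R.T@np.array([x[0],x[1],1])
def onz(n,u,v,z):
    o,d=ray(n,u,v); return o+d*(z-o[2])/d[2]
def proj(n,X):
    c=cams.calibration(n); p=np.array(c['R'])@X+np.array(c['t']); s=p[:2]/p[2]; s=s*(1+c['k1']*(s@s))
    K=np.array(c['K']); return K[:2,:2]@s+K[:2,2]
E
python3 - <<'E'
from h import *
for n in('scene','top'): grab(n,n+'0')
s=monitor.state();print(s)
E
```

```text
{'time_s': 0.1, 'joints': array([-1.35667086e+00,  9.18086575e-02,  1.23173307e+00,  1.89829345e-05,
        1.81979483e+00, -5.67211031e-02]), 'qd': array([-0.00016518, -0.00187056, -0.00273684,  0.00173831, -0.00181072,
        0.00256148]), 'effort': array([ 4.57967981e-03, -4.47856522e+01, -4.07568741e+01,  7.03306915e-02,
        2.83575692e-02, -1.11021056e-04]), 'tcp_pos': array([ 0.16046658, -0.57788041,  0.22162322]), 'eef_rot': array([-3.13985260e+00, -1.17238896e-04,  2.70851130e-01]), 'wrist_force': array([0.0055754 , 0.9219731 , 0.05136424]), 'moment': array([ 0.04105362, -0.02043239, -0.04306089]), 'grip_force': 0.0, 'finger_gap': 1.0009879943940678}
```

View pics/scene0.png

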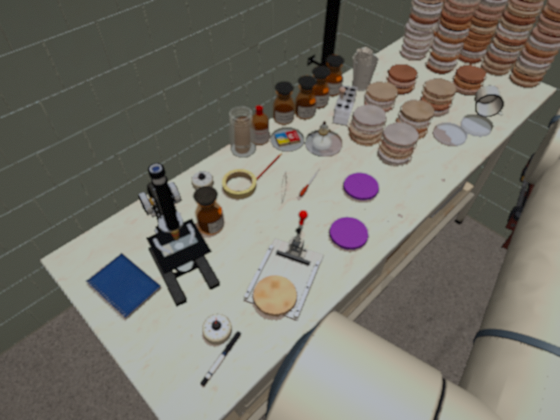

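View pics/top0.png

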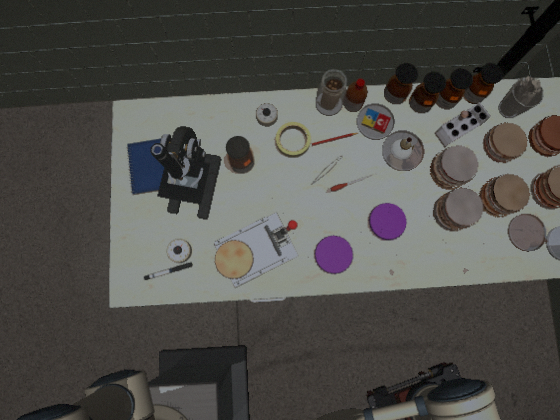

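The scene picture shows the stand at about (285,278), with the dish at (275,295) and the red knob at (303,215). In the top view the dish is at (233,259), the knob at (292,225), the timer at (178,250) and the pen at (168,271). The purple discs at (333,254) and (388,221) are look-alikes. The brownish disc in the channel is the one meant, so I'm enlarging it to confirm.

Run:
```python
from h import *
im=cv2.imread('pics/top0.png')[195:305,130:310]
cv2.imwrite('pics/crop1.png',cv2.resize(im,None,fx=4.4,fy=4.4,interpolation=cv2.INTER_CUBIC))
for n,p,z in(('dish',(233,259),.031),('knob',(292,225),.119),('timer',(178,250),.043),('pen0',(145,277),.01),('pen1',(191,265),.01),('jar',(238,145),.132)): print(n,onz('top',*p,z))
```

```text
dish [ 0.46379634 -0.21909973  0.031     ]
knob [ 0.53034287 -0.37676217  0.119     ]
timer [ 0.49471019 -0.07739648  0.043     ]
pen0 [0.43164863 0.01982034 0.01      ]
pen1 [ 0.4564139  -0.10399898  0.01      ]
jar [ 0.7410785  -0.25347404  0.132     ]
```

View pics/crop1.png

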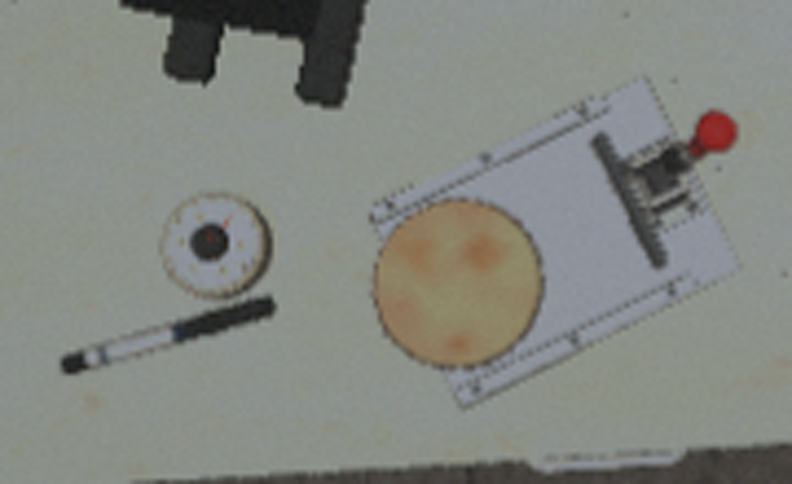

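The crop confirms the brownish-topped dish in the channel. Plate corners in the crop are (645,75), (740,268), (462,408) and (370,212). The dish centre is (459,283), the knob (716,131).

Run:
```python
from h import *
from scipy.optimize import least_squares
f=lambda x,y:((x+.5)/4.4-.5+130,(y+.5)/4.4-.5+195)
C=[(645,75),(740,268),(462,408),(370,212)]; L=np.array([(100,67),(100,-67),(-90,-67),(-90,67)])/1e3
W=np.array([onz('top',*f(*c),.008)[:2] for c in C]); print(W)
T=lambda p,l:np.array(p[:2])+l@np.array([[np.cos(p[2]),np.sin(p[2])],[-np.sin(p[2]),np.cos(p[2])]])
r=least_squares(lambda p:(T(p,L)-W).ravel(),[.47,-.27,-1.2]); p=r.x; print('stand',p,r.fun*1e3)
R=np.array([[np.cos(p[2]),np.sin(p[2])],[-np.sin(p[2]),np.cos(p[2])]])
for n,c,z in(('dish',(459,283),.031),('knob',(716,131),.119),('timer',(214,246),.04),('penA',(70,363),.01),('penB',(272,305),.01)):
    w=onz('top',*f(*c),z); print(n,w,'stand',R@(w[:2]-p[:2]))
print(cams.calibration('wrist'))
```

```text
[[ 0.58797579 -0.33992069]
 [ 0.46465488 -0.39070606]
 [ 0.39073152 -0.21791013]
 [ 0.5127101  -0.16634528]]
stand [ 0.48705757 -0.27412093 -1.16788278] [-0.07338723  0.07823108 -0.02209447 -1.67783592 -0.59777669  0.31151444
  0.69325839  1.2880904 ]
dish [ 0.46382812 -0.2215543   0.031     ] stand [-0.0574655  -0.00075791]
knob [ 0.53181968 -0.37770164  0.119     ] stand [0.11283747 0.00056365]
timer [ 0.49365874 -0.07734171  0.04      ] stand [-0.17843331  0.08322974]
penA [0.43126863 0.01841664 0.01      ] stand [-0.29098675  0.06338255]
penB [ 0.45919253 -0.10522042  0.01      ] stand [-0.16630126  0.04059225]
{'K': array([[299.68212613,   0.        , 281.73457024],
       [  0.        , 299.68212613, 205.31778713],
       [  0.        ,   0.        ,   1.        ]]), 'k1': 0.0015085659117399293, 'R': array([[ 0.26877417, -0.96320092, -0.00210527],
       [-0.92527086, -0.25879618,  0.27730556],
       [-0.26764581, -0.07258463, -0.96077947]]), 't': array([-0.59876708, -0.03395809,  0.3898041 ])}
```

Request:
move_arm --steps '[0,0,0,0,0,-6.5,0,0,0,0,0,0,-6.5,0,0,0,0,0,0,-6.5,0,0,0,0,0,0,-6.5,0,0,0,0,0,0,-6.5,0,0,0,0,0,0,-6.5,0,0,0,0,0,0,-6.5,0,0,0,0,0,0,-6.5,0,0,0,0,0,0,-6.5,0,0,0,0,0,0,-6.5,0,0,0,0,0,0,-6.5,0,0,0,0,0,0,-6.5,0,0,0,0,0,0,-6.5,0,0,0,0,0,0,-6.5,0,0,0,0,0,0,-6.5,0]'

```text
time_s: 1.35
tcp_pos: [0.1605, -0.578, 0.222]
eef_rot: [3.141, -0.001, 1.978]
wrist_force: [-0.3, 0.8, 0.5]
finger_gap: 0.007
grip_force: 0.0
```

Request:
move_arm --steps '[0.014,0.021,0,0,0,0,0,0.014,0.021,0,0,0,0,0,0.014,0.021,0,0,0,0,0,0.014,0.021,0,0,0,0,0,0.014,0.021,0,0,0,0,0,0.014,0.021,0,0,0,0,0,0.014,0.021,0,0,0,0,0,0.014,0.021,0,0,0,0,0,0.014,0.021,0,0,0,0,0,0.014,0.021,0,0,0,0,0,0.014,0.021,0,0,0,0,0,0.014,0.021,0,0,0,0,0,0.014,0.021,0,0,0,0,0,0.014,0.021,0,0,0,0,0,0.014,0.021,0,0,0,0,0,0.014,0.021,0,0,0,0,0,0.014,0.021,0,0,0,0,0,0.014,0.021,0,0,0,0,0,0.014,0.021,0,0,0,0,0,0.014,0.021,0,0,0,0,0]'

```text
time_s: 3.02
tcp_pos: [0.4379, -0.155, 0.2222]
eef_rot: [-3.141, -0.0, 1.972]
wrist_force: [0.2, -0.1, -0.2]
finger_gap: 0.002
grip_force: 0.0
```

```bash
cat >> h.py <<'E'
P=np.array([.48706,-.27412]);YAW=-1.16788
RS=np.array([[np.cos(YAW),np.sin(YAW)],[-np.sin(YAW),np.cos(YAW)]])
def rep():
    s=monitor.state(); p=s['tcp_pos']; print('t',round(s['time_s'],2),'stand xy',(RS@(p[:2]-P)).round(4),'z',p[2].round(4),'rot',s['eef_rot'].round(4),'want yaw',1.9737,'F stand',(RS@s['wrist_force'][:2]).round(2),s['wrist_force'][2].round(2),'gap',round(s['finger_gap'],3))
E
python3 - <<'E'
from h import *
rep(); grab('wrist','w1')
E
```

```text
t 3.02 stand xy [-0.1288  0.0015] z 0.2222 rot [-3.1411e+00 -5.0000e-04  1.9725e+00] want yaw 1.9737 F stand [0.18 0.12] -0.18 gap 0.002
```

View pics/w1.png

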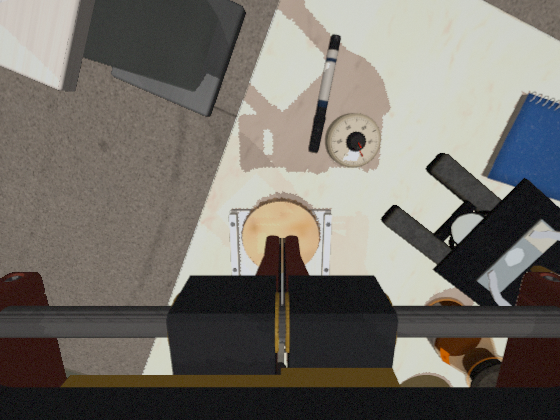

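The wrist view shows the dish at about (281,235) in the channel, with the pen (315,150) and timer (354,140) behind it and clear of the descent spot. I'll check this against the pose from the top view.

Run:
```python
from h import *
S=lambda x,y,z:np.r_[P+RS.T@[x,y],z]
for n,a in(('dish top -x edge',(-.110,-.001,.031)),('dish L',(-.0575,.0515,.031)),('dish R',(-.0575,-.0535,.031)),('plate -90,67',(-.09,.067,.008)),('plate -90,-67',(-.09,-.067,.008)),('penB',(-.166,.0406,.01)),('descent',(-.136,0,.012))): print(n,proj('wrist',S(*a)).round(1))
```

```text
dish top -x edge [276.7 202.6]
dish L [318.1 242.6]
dish R [235.3 242.4]
plate -90,67 [328.8 212.7]
plate -90,-67 [226.6 212.5]
penB [310.5 154.4]
descent [277.6 178.6]
```

Request:
move_arm --steps '[0.007,0,0,0,0,0,0,0,0,0.025,0,0,0,0,0,0,0.025,0,0,0,0,0,0,0.025,0,0,0,0,0,0,0.025,0,0,0,0,0,0,0.025,0,0,0,0,0,0,0.025,0,0,0,0,0,0,0.025,0,0,0,0,0,0,0.02,0,0,0,0,0,0,0.013,0,0,0,0,0,0,0,0,0,0,0]'

```text
time_s: 3.98
tcp_pos: [0.432, -0.1494, 0.0109]
eef_rot: [-3.137, -0.004, 1.972]
wrist_force: [-0.0, -0.4, -0.1]
finger_gap: 0.007
grip_force: 0.0
```

Run:
```python
from h import *
rep()
```

```text
t 3.98 stand xy [-0.1363 -0.0018] z 0.0109 rot [-3.1368 -0.0045  1.9716] want yaw 1.9737 F stand [ 0.33 -0.18] -0.08 gap 0.007
```

Request:
move_arm --steps '[0,0.002,-0.003,0,0,0,0,-0.004,0,0,0,0,0,0,-0.004,0,0,0,0,0,0,-0.004,0,0,0,0,0,0,-0.004,0,0,0,0,0,0,-0.004,0,0,0,0,0,0,-0.004,0,0,0,0,0,0,-0.004,0,0,0,0,0,0,-0.004,0,0,0,0,0,0,-0.004,0,0,0,0,0,0,-0.004,0,0,0,0,0,0,-0.004,0,0,0,0,0,0,-0.004,0,0,0,0,0,0,-0.004,0,0,0,0,0,0,-0.004,0,0,0,0,0,0,-0.004,0,0,0,0,0,0,-0.003,0,0,0,0,0,0,0,0,0,0,0,0,0]'

```text
time_s: 5.48
tcp_pos: [0.4615, -0.2076, 0.0176]
eef_rot: [-3.142, 0.0, 1.972]
wrist_force: [0.1, 0.1, 0.2]
finger_gap: 0.008
grip_force: 0.0
```

Run:
```python
from h import *
rep(); im=grab('top','top2')
cv2.imwrite('pics/crop2.png',cv2.resize(im[195:305,130:310,::-1],None,fx=4.4,fy=4.4,interpolation=cv2.INTER_CUBIC))
```

```text
t 5.48 stand xy [-0.0712  0.0026] z 0.0176 rot [-3.1415e+00  4.0000e-04  1.9721e+00] want yaw 1.9737 F stand [-0.04  0.08] 0.23 gap 0.008
```

View pics/crop2.png

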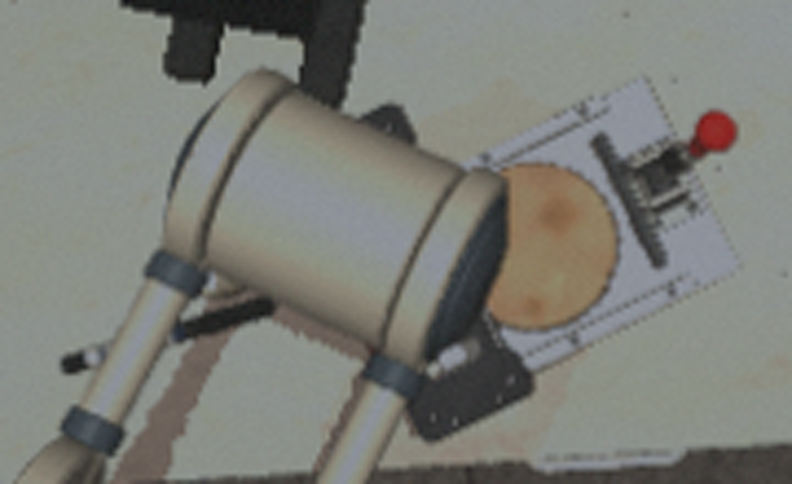

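The dish has slid close to the stop: its front edge is at about (617,240) and the bar's near face at about (628,215), so roughly 9 mm remain. I'll creep on and watch the force.

Request:
move_arm --steps '[-0.002,0,0,0,0,0,0,-0.002,0,0,0,0,0,0,-0.002,0,0,0,0,0,0,-0.001,0,0,0,0,0,0,0,0,0,0,0,0,0]'

```text
time_s: 5.95
tcp_pos: [0.4642, -0.2137, 0.0176]
eef_rot: [-3.142, 0.0, 1.972]
wrist_force: [0.3, 0.1, 0.4]
finger_gap: 0.002
grip_force: 0.0
```

Request:
move_arm --steps '[-0.001,0,0,0,0,0,0,-0.001,0,0,0,0,0,0,0,0,0,0,0,0,0]'

```text
time_s: 6.2
tcp_pos: [0.4646, -0.2147, 0.0176]
eef_rot: [-3.141, -0.002, 1.973]
wrist_force: [-1.9, 3.8, 1.6]
finger_gap: 0.004
grip_force: 2.2
```

Request:
move_arm --steps '[-0.001,0,0,0,0,0,0,0,0,0,0,0,0,0,0,0,0,0,0,0,0]'

```text
time_s: 6.45
tcp_pos: [0.4647, -0.2147, 0.0176]
eef_rot: [-3.141, -0.003, 1.973]
wrist_force: [-4.6, 7.6, 4.5]
finger_gap: -0.001
grip_force: 4.0
```

Run:
```python
from h import *
rep(); im=grab('top','top3')
cv2.imwrite('pics/crop3.png',cv2.resize(im[200:280,210:310,::-1],None,fx=7.5,fy=7.5,interpolation=cv2.INTER_CUBIC))
```

```text
t 6.45 stand xy [-0.0634  0.0027] z 0.0176 rot [-3.1412 -0.0034  1.973 ] want yaw 1.9737 F stand [-8.82 -1.21] 4.49 gap -0.001
```

View pics/crop3.png

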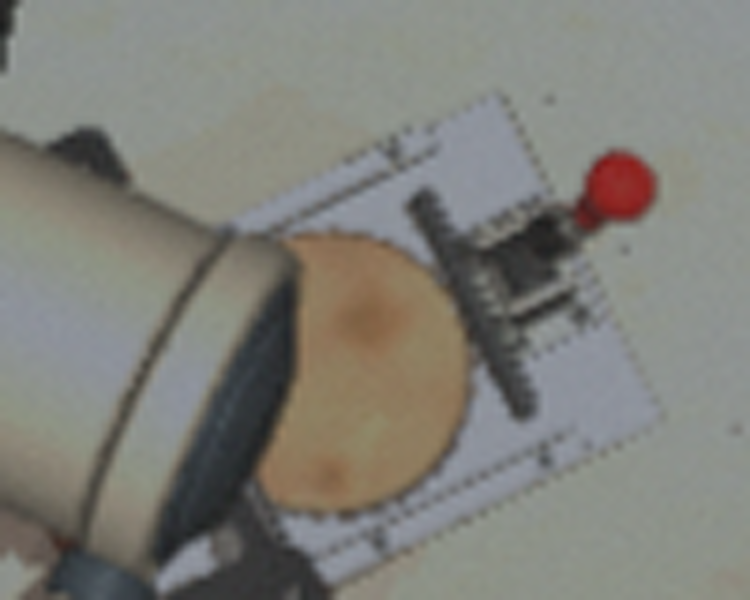

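The dish's rim touches the bar at about (470,335), and the arm has stalled there with about 9 N, so the dish is home. Next I back off, rise, and cross over the lever.

Request:
move_arm --steps '[0.003,0,0,0,0,0,0,0.005,0,0,0,0,0,0,0.01,0,0,0,0,0,0,0.01,0,0,0,0,0,0,0,0,-0.01,0,0,0,0,0,0,-0.02,0,0,0,0,0,0,-0.025,0,0,0,0,0,0,-0.025,0,0,0,0,0,0,-0.025,0,0,0,0,0,0,-0.025,0,0,0,0,0,0,-0.025,0,0,0,0,0,0,-0.025,0,0,0,0,0,0,-0.015,0,0,0,0]'

```text
time_s: 7.58
tcp_pos: [0.4547, -0.1905, 0.2169]
eef_rot: [3.139, 0.004, 1.973]
wrist_force: [0.4, -1.0, -0.3]
finger_gap: 0.005
grip_force: 0.0
```

Request:
move_arm --steps '[-0.02,0,0,0,0,0,0,-0.02,0,0,0,0,0,0,-0.02,0,0,0,0,0,0,-0.02,0,0,0,0,0,0,-0.02,0,0,0,0,0,0,-0.02,0,0,0,0,0,0,-0.02,0,0,0,0,0,0,-0.02,0,0,0,0,0,0,-0.02,0,0,0,0,0,0,-0.02,0,0,0,0,0,0,-0.02,0,0,0,0,0,0,-0.02,0,0,0,0,0,0,0,0,0,0,0,0,0]'

```text
time_s: 8.67
tcp_pos: [0.5482, -0.4138, 0.2117]
eef_rot: [-3.141, 0.0, 1.971]
wrist_force: [0.3, -1.0, -1.5]
finger_gap: 0.005
grip_force: 0.0
```

Run:
```python
from h import *
rep(); im=grab('wrist','w2')
S=lambda x,y,z:np.r_[P+RS.T@[x,y],z]
for n,a in(('knob',(.113,0,.119)),('dish',(0,0,.031)),('dish -x edge',(-.0525,0,.031)),('plate',(-.09,.067,.008)),('plate',(-.09,-.067,.008))): print(n,proj('wrist',S(*a)).round(1))
```

```text
t 8.67 stand xy [0.1524 0.0015] z 0.2117 rot [-3.1406e+00  1.0000e-04  1.9706e+00] want yaw 1.9737 F stand [ 1.06 -0.11] -1.49 gap 0.005
knob [279.  166.2]
dish [279.4  43.7]
dish -x edge [279.2 -15.9]
plate [345.1 -49.3]
plate [213.5 -49.1]
```

View pics/w2.png

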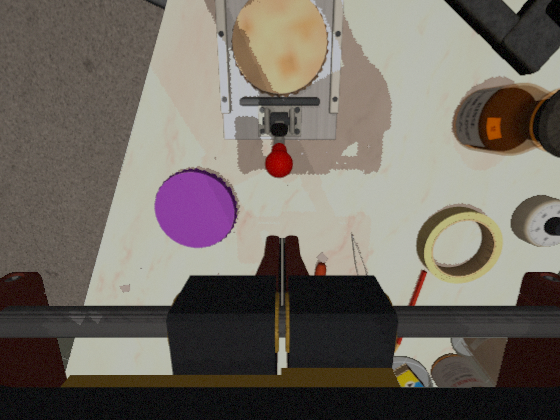

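The wrist view shows the dish seated at (280,45), the knob at (279,162) as predicted, and the fingers centred behind it. I descend beside the knob and push it over.

Request:
move_arm --steps '[0,0,0.02,0,0,0,0,0,0,0.02,0,0,0,0,0,0,0.02,0,0,0,0,0,0,0.02,0,0,0,0,0,0,0.015,0,0,0,0,0,0,0.01,0,0,0,0,0,0,0,0,0,0,0,0,0,0,0,0,0,0]'

```text
time_s: 9.38
tcp_pos: [0.548, -0.4107, 0.1082]
eef_rot: [3.142, -0.0, 1.973]
wrist_force: [0.0, -0.1, 0.6]
finger_gap: 0.008
grip_force: 0.0
```

Request:
move_arm --steps '[-0.004,0,0,0,0,0,0,-0.004,0,0,0,0,0,0,-0.004,0,0,0,0,0,0,-0.004,0,0,0,0,0,0,-0.004,0,0,0,0,0,0,-0.004,0,0,0,0,0,0,-0.004,0,0,0,0,0,0,-0.004,0,0,0,0,0,0]'

```text
time_s: 10.05
tcp_pos: [0.5608, -0.4412, 0.1075]
eef_rot: [-3.141, -0.0, 1.972]
wrist_force: [0.7, 1.1, 1.2]
finger_gap: 0.002
grip_force: 0.0
```

I moved the wrong way: the stand's -x is tool +x. No harm done, since that was free space. Reversing.

Request:
move_arm --steps '[0.01,0,0,0,0,0,0,0.01,0,0,0,0,0,0,0.01,0,0,0,0,0,0,0.01,0,0,0,0,0,0,0.004,0,0,0,0,0,0,0.004,0,0,0,0,0,0,0.004,0,0,0,0,0,0,0.004,0,0,0,0,0,0,0.004,0,0,0,0,0,0,0.004,0,0,0,0,0,0,0.004,0,0,0,0,0,0,0.004,0,0,0,0,0,0,0.004,0,0,0,0,0,0,0.004,0,0,0,0,0,0,0.004,0,0,0,0,0,0,0.004,0,0,0,0,0,0,0.004,0,0,0,0,0,0,0,0,0,0,0,0,0]'

```text
time_s: 11.55
tcp_pos: [0.5244, -0.3552, 0.1076]
eef_rot: [-3.142, -0.001, 1.973]
wrist_force: [0.1, 0.8, 0.2]
finger_gap: 0.004
grip_force: 0.0
```

Run:
```python
from h import *
rep(); im=grab('scene','s2')
cv2.imwrite('pics/crop4.png',cv2.resize(im[150:330,200:400,::-1],None,fx=3,fy=3,interpolation=cv2.INTER_CUBIC))
```

```text
t 11.55 stand xy [0.0892 0.0026] z 0.1076 rot [-3.1415e+00 -7.0000e-04  1.9730e+00] want yaw 1.9737 F stand [-0.67  0.4 ] 0.23 gap 0.004
```

View pics/crop4.png

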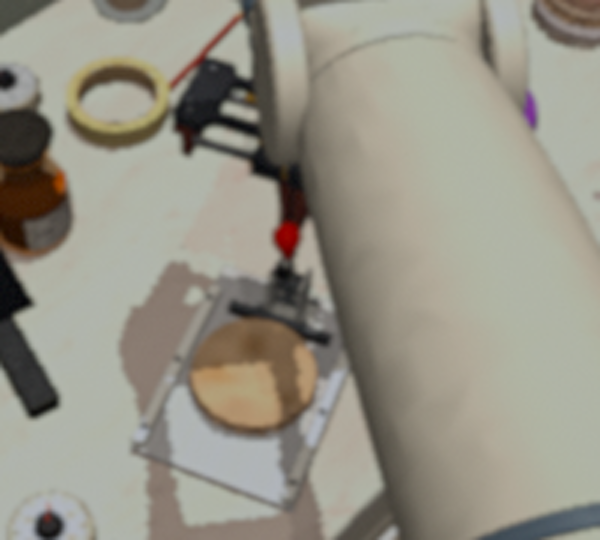

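The knob, at (287,237) in the crop, is about upright against the fingers, and the dish is still home. I'll push a little further.

Request:
move_arm --steps '[0.004,0,0,0,0,0,0,0.004,0,0,0,0,0,0,0.004,0,0,0,0,0,0,0.004,0,0,0,0,0,0,0,0,0,0,0,0,0,0,0,0,0,0,0,0,0,0,0,0,0,0,0,0,0,0,0,0,0,0]'

```text
time_s: 12.27
tcp_pos: [0.5185, -0.3414, 0.1077]
eef_rot: [3.142, 0.0, 1.972]
wrist_force: [-0.1, 0.5, 0.2]
finger_gap: 0.004
grip_force: 0.0
```

Run:
```python
from h import *
rep(); im=grab('scene','s3')
cv2.imwrite('pics/crop5.png',cv2.resize(im[150:330,200:400,::-1],None,fx=3,fy=3,interpolation=cv2.INTER_CUBIC))
```

```text
t 12.27 stand xy [0.0742 0.0025] z 0.1077 rot [3.1416e+00 1.0000e-04 1.9725e+00] want yaw 1.9737 F stand [-0.48  0.14] 0.21 gap 0.004
```

View pics/crop5.png

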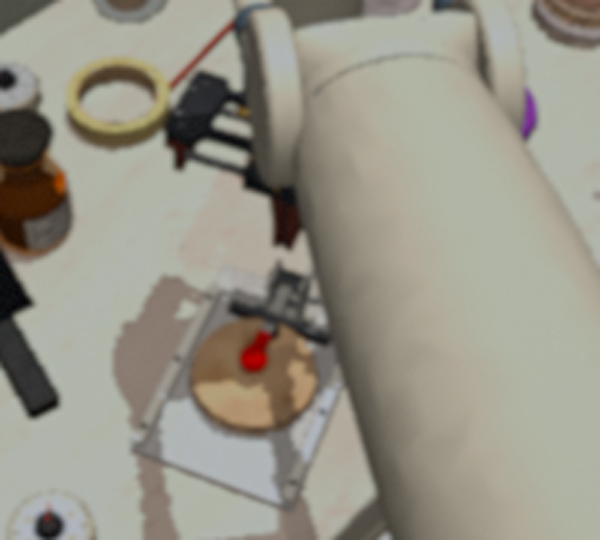

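The lever has snapped down, with the knob at (255,358) over the dish centre. I retreat and take a last look.

Request:
move_arm --steps '[0,0,-0.02,0,0,0,0,0,0,-0.02,0,0,0,0,0,0,-0.02,0,0,0,0,0,0,-0.02,0,0,0,0,-0.02,0,-0.02,0,0,0,0,-0.02,0,0,0,0,0,0,-0.02,0,0,0,0,0,0,-0.02,0,0,0,0,0,0,-0.02,0,0,0,0,0,0,-0.02,0,0,0,0,0,0,-0.02,0,0,0,0,0,0,0,0,0,0,0,0,0,0,0,0,0,0,0,0]'

```text
time_s: 13.4
tcp_pos: [0.573, -0.4708, 0.2059]
eef_rot: [-3.141, -0.002, 1.971]
wrist_force: [-0.3, -0.3, -0.1]
finger_gap: 0.006
grip_force: 0.0
```

Run:
```python
from h import *
rep(); a=grab('top','t9')[195:305,130:310,::-1]; b=grab('scene','s9')[150:370,180:360,::-1]
cv2.imwrite('pics/crop6.png',np.hstack([cv2.resize(a,(468,286),interpolation=cv2.INTER_CUBIC),cv2.resize(b,(234,286),interpolation=cv2.INTER_CUBIC)]))
```

```text
t 13.4 stand xy [0.2146 0.0019] z 0.2059 rot [-3.1408e+00 -2.1000e-03  1.9715e+00] want yaw 1.9737 F stand [ 0.14 -0.44] -0.13 gap 0.006
```

View pics/crop6.png

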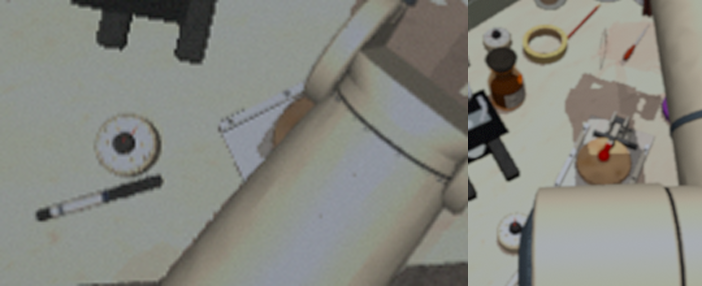

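The scene part shows the lever down with the knob at (604,155) on the seated dish. The timer (123,143) and pen (100,198) are unmoved, and the arm is clear.

```bash
python3 -c "
from bench import bot
print(bot.close_job())"
```

```text
the job is handed in; nothing more can be done
None
```

The dish was pushed home against the end stop, then the clamp lever was pushed over and snapped down onto it; the timer, jar and marker look undisturbed, and I handed the job in at about 13.5 s.

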